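Cock and trip the spring knock tester

ROBOT

A 6-joint arm with a two-finger parallel gripper is mounted at the origin on a cart in front of the work surface, level with it; the furniture and walls round the work are solid. World frame = base frame: x ahead of the robot, y to its left, z up, the work surface at z = 0. Lengths are in m, angles in rad, forces in N, time in s.
With the tool pointing down it reaches from about 0.3 to 0.875 m from the base axis. Payload 6.4 kg.
Tool frame: the origin (TCP) lies on the centre line of the jaws, within the pads' length; the fingertips stand 11 mm ahead of it and the grasp point (between the pads) lies 8 mm behind it; x points along the fingers, y is the direction in which the jaws open and shut, and the axes are right-handed (so a half turn about x gives the same grasp; the last joint's range is limited). The gripper opens to 85 mm and grips with 20 to 120 N. Pads are 22 mm wide; open, the fingers measure 114 mm over their backs; the gripper's body (76 mm by 85 mm) begins 54 mm behind the grasp point. The pads swing forward as they close: fully open they stand 13 mm farther back than shut.
Start: joints at [1.141, 0.181, 1.607, -0, 1.354, -0.206], TCP at [0.128, 0.561, 0.214] pointing down, gripper open.
Joint ranges: [-2.99, 2.99], [-0.89, 2.07], [0.3, 2.58], [-1.14, 4.28], [0, 2.63], [-3.12, 3.12]. Speed limits (rad/s): [2.57, 2.57, 3.01, 3.14, 3.14, 3.14].

INTERFACE

Orientations are given as a unit quaternion [w, x, y, z].
In Python, from bench import ctrl, camera, hand_in gives the robot as it stands. The module is installed in compiled form; this text tells all that it offers.
- The arm moves only by the tool drive_tool, never from a script. Its argument "increments" is a list of rows, each a list of 7 numbers: the shift along the tool's x, y, z in m, then the turn, a rotation vector about the tool's x, y, z in degrees, then the gripper's target within -1 to 1 (fully open at 1, half-way at 0, shut at -1). In form: [[dx, dy, dz, rx, ry, rz, claw], ...]. A call has 1 to 10 rows; each row shifts and turns the commanded pose from where the row before left it, along the tool's axes as they then stand; what a row does not reach is not made up. A row lasts 1/8 s, in which the tool goes at most 62.5 mm and 10.7 degrees, less where a joint would pass 70% of its speed; a pose out of reach is approached as far as the arm can. A call is refused whole if a number of a shift passes 0.0625 or a number of a turn 10.7, either way. A call with a gripper value outside its range is refused whole. The fingers move at their own pace and stop on an object; the grip force is fixed at half the most. Time passes only in rows, so rows that do not move let the fingers close. It gives the time, the measured TCP pose, the force and the opening at its end, in the units of the state.
- ctrl.get_obs(): the state, without advancing time (a new reading comes with each control period).
- camera(name): name is "side" or "top"; returns a dict with "img" (420x560x3 uint8, red, green, blue), "depth" (420x560 float32, m along the optical axis (not along the pixel's ray), 0 where there is no reading), "fx", "fy", "cx", "cy" (pixels), "world_from_camera" (4x4, takes a point from camera to world coordinates). Camera axes: x right, y down, z forward; pixel columns grow to the right and rows downward; lengths in m; the calibration is good to about 2 mm. A picture is of the moment at which its call begins.
- hand_in(): hands the job in, once; it reports no verdict.
The state is a dict: "time_s": time; "q": joint angles; "dq": joint speeds; "joint_efforts": joint torques, N m; "eef_pos": TCP position; "eef_rot": TCP orientation; "wrist_force": force on the tool from outside, world axes, zero at the start; "torque": the same for the moment, N m; "opening": opening from 0.0 (shut) to 1.0 (fully open).
Only numpy, scipy, OpenCV 4.12 (cv2) and the standard library are available. Lean on these libraries where they do the work, as an engineer would, in place of code of your own. Each camera call takes 0.05 s, during which the arm holds its last target.

TASK

Give the grey filter cartridge in the blue knock tester its test knock: swing the sprung striker back by its black knob until the sear catches it, without letting it fly back early and without wrenching it hard into the end buffer, and let go so that it stands cocked by itself. Then press the red trigger so that the striker flies freely against the cartridge, and leave the trigger up, the cartridge seated in its cradle and the things round the tester where they are.

Things in the scene. Friction and masses are not known exactly. Their poses are not given: they have to be found in the camera images.
- tester: Knock tester, fixed to the table: blue plate 280 (x) x 380 (y) x 16 mm; origin under its middle, z up. In its frame (mm): striker pivot at (75, 0), cradle at (23, 100), red trigger at (-85, 140). On its -y side, 155 to 210 mm from the pivot, stands the adjustable grey sear block with a brass spring bolt, the sear. Nothing on it but the knob is higher than 76 mm.
- pivot (a point): Point on the upright axis of the striker, a steel bar 16 mm wide, 30 to 44 mm above the table, reaching 175 mm from here. Its spring pulls back with about 3.5 N at the knob at rest, 10 N at 1.0 rad. Meeting the bevelled sear adds up to 3 N; the bar's end then slides some 15 mm along it, holding it (and the trigger) in, until it snaps out. About 2 mm farther is the end buffer.
- striker (a joint): Striker angle (rad): about 0 (-0.03 to 0) with its rubber hammer resting on the cartridge, where the bar points 0.45 rad to the +y side of the tester's -x; grows as it is swung back, anticlockwise seen from above. The sear catches it somewhere between 0.85 and 1.15 rad: the sear block is adjusted from day to day and its setting is not measured, so feel for it.
- knob (a point): Middle of the black upright knob on the striker, 150 mm from the pivot: round, 18 mm in diameter, smooth, turning with the striker, its grip from 62 to 106 mm above the table (this point at 84 mm). The space round it is free above 76 mm.
- buffer (a joint): How far the sprung end buffer behind the caught striker is pushed in (m), 0 when free. It pushes back with 3 N per mm; more than 5 mm (15 N on top of the striker's spring) is too hard.
- trigger (a joint): How far the red trigger is pressed down (m): 0 up, 0.012 fully down; it springs back. About 9 mm frees the cocked striker; it takes 3 to 5 N. It is linked with the sear, so it also dips and snaps up while the striker is pushed past the sear.
- trigger_pad (a point): Middle of the top of the round red trigger pad, 28 mm in diameter, 68 mm above the table when up; pressed straight down.
- cartridge: Loose grey filter cartridge with a yellow band, 90 mm in diameter, 58 mm high, standing in the cradle of four steel pins. Origin at the centre of its underside.
- cradle (a point): Centre of the cradle's floor, 16 mm above the table; the seated cartridge's origin lies here.
- tin: Bystander: round white tin, 57 mm in diameter, 26 mm high.
- spanner: Bystander: flat spanner, 176 mm long.
- tape: Bystander: roll of blue tape, 78 mm in diameter, 18 mm high.
- stapler: Bystander: black stapler, 130 mm long, 44 mm high.
Things that resemble listed ones, but are neither listed nor needed, are in the scene too. Leave any orange or turquoise look-alike of the cartridge alone.

How it is judged:
By the outcome, as a careful person would: the job done as asked, in the order asked, and still so for the second after the job is handed in, with the robot touching nothing.
It also fails if it takes over 72 s, if anything falls off the work surface, if the arm or the gripper's body presses on something with over 40 N, if the wrist force passes 120 N, or if a joint passes its speed limit or range.

## Working session

There is one attempt and no reset: what is moved stays moved. The work goes in short steps, Python scripts to look and compute and a tool call to move; the robot and the scene stay as the last step left them, time stands still between calls to the robot, and variables do not carry over. Pictures are saved under pics/ and viewed, and the job is handed in when it is done.

Besides the shell and the picture viewer there is one more tool, called after ">>>" as name([rows], argument=value, ...), one row to a line, values as JSON. drive_tool: Moves the arm, as the interface text tells. Its arguments: {"type":"object","properties":{"increments":{"type":"array","items":{"type":"array","items":{"type":"number"}}}},"required":["increments"]}

```bash
mkdir -p pics
cat > h.py <<'E'
import numpy as np, cv2
from bench import ctrl, camera, hand_in
def save(c,n): cv2.imwrite('pics/'+n+'.png',cv2.cvtColor(c['img'],cv2.COLOR_RGB2BGR))
def onplane(c,u,v,z):
    T=np.array(c['world_from_camera']); d=T[:3,:3]@np.array([(u-c['cx'])/c['fx'],(v-c['cy'])/c['fy'],1]); o=T[:3,3]
    return o+d*(z-o[2])/d[2]
def pt(c,u,v):
    T=np.array(c['world_from_camera']); d=c['depth'][v,u]
    return (T@np.array([(u-c['cx'])/c['fx']*d,(v-c['cy'])/c['fy']*d,d,1]))[:3]
E
python3 - <<'E'
from h import *
import pickle
o=ctrl.get_obs(); print(o)
for n in('side','top'):
    c=camera(n); save(c,n+'0'); pickle.dump(c,open(n+'0.pkl','wb')); print(n,np.round(c['world_from_camera'],3).tolist(),c['fx'],c['cx'],c['cy'])
E
```

```text
{'time_s': 0.0, 'q': array([ 1.14068951e+00,  1.81521467e-01,  1.60799691e+00, -6.26922560e-06,
        1.35381517e+00, -2.06327472e-01]), 'dq': array([-9.56222508e-04, -1.53077194e-03,  9.98733200e-04,  1.94596001e-05,
       -2.67889460e-03,  7.11878980e-04]), 'joint_efforts': array([ 5.12932857e-04, -4.44878805e+01, -3.51332152e+01, -5.09451681e-07,
        9.19014827e-03,  3.53163080e-05]), 'eef_pos': array([0.12735501, 0.56012373, 0.21290055]), 'eef_rot': array([ 0.70249443,  0.07836719,  0.70287546, -0.07953774]), 'wrist_force': array([ 0.49939476,  0.26899754, -0.52014969]), 'torque': array([ 0.02501957,  0.00222681, -0.03967557]), 'opening': 0.9977883782219792}
side [[-0.998, -0.06, 0.038, 0.493], [-0.067, 0.635, -0.77, 0.873], [0.022, -0.771, -0.637, 0.804], [0.0, 0.0, 0.0, 1.0]] 410.390283379667 280.1984299453676 208.18426851200508
top [[0.026, -0.986, 0.165, 0.32], [-1.0, -0.025, 0.008, 0.007], [-0.004, -0.165, -0.986, 1.462], [0.0, 0.0, 0.0, 1.0]] 508.7649151146505 285.5572435846989 211.91852967260817
```

View pics/top0.png

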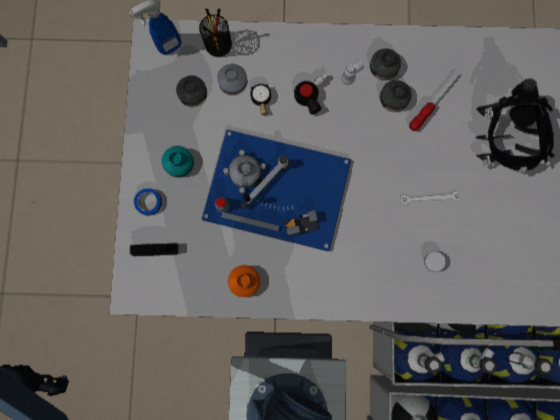

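View pics/side0.png

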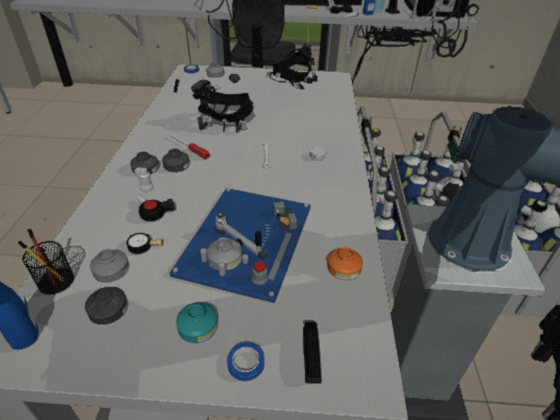

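Run:
```python
from h import *
import pickle
c=pickle.load(open('top0.pkl','rb')); s=pickle.load(open('side0.pkl','rb'))
for c_,n,(a,b,x,y) in((c,'tc',(190,120,360,260)),(s,'sc',(165,180,325,305))):
    im=cv2.cvtColor(c_['img'],cv2.COLOR_RGB2BGR)[b:y,a:x]; cv2.imwrite(f'pics/{n}.png',cv2.resize(im,None,fx=4.5,fy=4.2,interpolation=cv2.INTER_CUBIC))
for cc,nm,roi in((c,'top',(190,120,360,260)),(s,'side',(165,180,325,305))):
    im=cc['img'].astype(int); m=((im[...,2]>im[...,0]*1.8)&(im[...,2]>60)).astype(np.uint8)
    z=np.zeros_like(m); a,b,x,y=roi; z[b:y,a:x]=m[b:y,a:x]
    k=max(cv2.findContours(z,cv2.RETR_EXTERNAL,cv2.CHAIN_APPROX_NONE)[0],key=cv2.contourArea)
    h=cv2.convexHull(k); q=cv2.approxPolyDP(h,6,True)[:,0]
    W=[onplane(cc,u,v,0.016) for u,v in q]
    print(nm,q.tolist(),np.round(W,3).tolist(),[round(float(np.linalg.norm(W[i]-W[i-1])),3) for i in range(len(W))])
    r=((im[...,0]>110)&(im[...,1]<60)&(im[...,2]<60)).astype(np.uint8); z=np.zeros_like(r); z[b:y,a:x]=r[b:y,a:x]
    ys,xs=np.nonzero(z); print('red',xs.mean(),ys.mean(),len(xs),onplane(cc,xs.mean(),ys.mean(),.066))
```

```text
top [[227, 130], [350, 160], [328, 250], [202, 218]] [[0.803, 0.199, 0.016], [0.72, -0.166, 0.016], [0.454, -0.105, 0.016], [0.537, 0.259, 0.016]] [0.272, 0.374, 0.273, 0.373]
red 219.7719298245614 202.140350877193 57 [0.5757072  0.20278867 0.066     ]
side [[225, 190], [309, 205], [274, 301], [170, 274]] [[0.72, -0.154, 0.016], [0.453, -0.104, 0.016], [0.531, 0.265, 0.016], [0.798, 0.204, 0.016]] [0.366, 0.272, 0.377, 0.273]
red 259.36 265.81333333333333 75 [0.57229068 0.20264526 0.066     ]
```

View pics/tc.png

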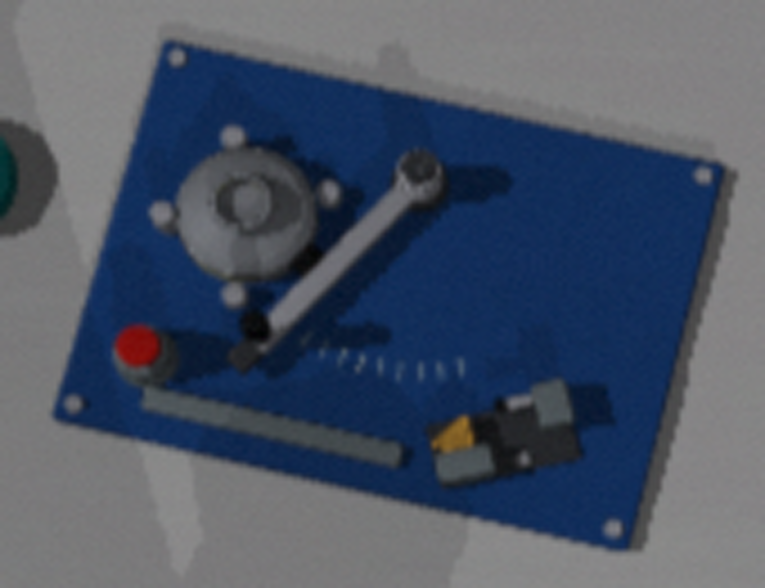

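View pics/sc.png

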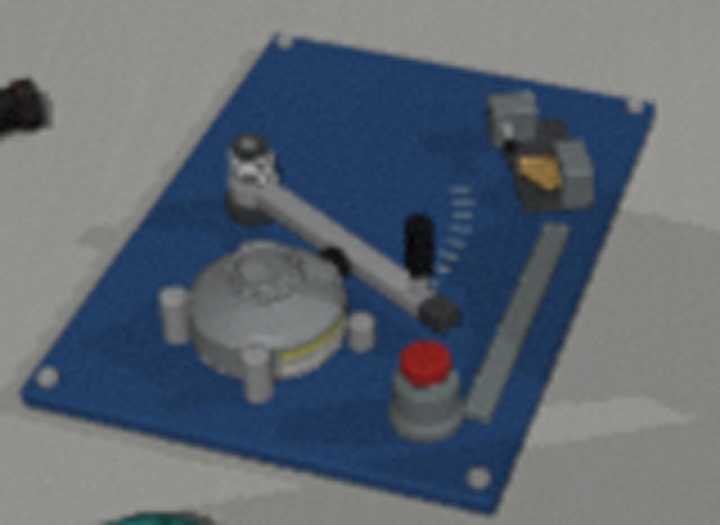

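Run:
```python
from h import *
import pickle
from scipy.spatial.transform import Rotation as R
c=pickle.load(open('top0.pkl','rb')); s=pickle.load(open('side0.pkl','rb'))
a=-0.222; Rt=np.array([[np.cos(a),-np.sin(a)],[np.sin(a),np.cos(a)]])
def tw(p,cen=np.array([.6275,.049])): return cen+Rt@(np.array(p)/1000)
P=tw((75,0)); K=P+.15*np.array([np.cos(np.pi-.45+a),np.sin(np.pi-.45+a)])
print('pivot',P,'knob',K,'trig',tw((-85,140)),'cradle',tw((23,100)))
def proj(cc,p):
    T=np.linalg.inv(cc['world_from_camera']); q=T[:3,:3]@p+T[:3,3]; return np.round([cc['fx']*q[0]/q[2]+cc['cx'],cc['fy']*q[1]/q[2]+cc['cy']],1)
print('proj knob top/mid',proj(c,np.r_[K,.106]),proj(c,np.r_[K,.084]),proj(s,np.r_[K,.106]),proj(s,np.r_[K,.062]),'pivot',proj(c,np.r_[P,.06]),proj(s,np.r_[P,.06]))
# dark blobs
for cc,n,(x0,y0,x1,y1) in((c,'top',(238,185,256,200)),(s,'side',(250,226,266,250))):
    g=cc['img'][y0:y1,x0:x1].max(2); m=g<45
    ys,xs=np.nonzero(m); print(n,len(xs),'x',xs.min()+x0,xs.max()+x0,'y',ys.min()+y0,ys.max()+y0,'mean',xs.mean()+x0,ys.mean()+y0); print(g)
q=ctrl.get_obs(); w=q['eef_rot']; print(R.from_quat(np.r_[w[1:],w[0]]).as_matrix())
for z in(.035,.045): 
  for u,v in((287,222),(295,222),(291,223)):
    p=onplane(c,u,v,z)[:2]-P; print('sear',z,np.linalg.norm(p),(np.arctan2(p[1],p[0])-(np.pi-.45+a))%(2*np.pi))
```

```text
pivot [0.70065943 0.03248643] knob [0.58327271 0.12586928] trig [0.57541132 0.20427965] cradle [0.67195366 0.14148174]
proj knob top/mid [246.3 197.4] [246.9 199. ] [258.1 231.7] [258.3 244.3] pivot [282.  160.8] [219.5 218.3]
top 66 x 243 255 y 185 199 mean 247.1818181818182 192.78787878787878
[[ 74  80  91  76  59  57  55  51  51  54  62  55  48  41  39  36  38  35]
 [ 84  73  66  57  52  50  44  40  37  39  49  47  44  42  43  44  44  50]
 [ 90  81  85  88  86  71  60  56  55  57  64  58  65  61  65  62  65  76]
 [ 89  96 103 110 108  93  68  57  51  58  58  63  74  78  79  77  81 113]
 [ 92 106 114 118 114 107  71  48  43  44  44  48  58  75  78  76 104 123]
 [ 93 109 118 120 120 112  69  45  41  41  41  40  45  75  81  94 119 125]
 [ 92 103 112 119 117 101  62  44  42  41  42  42  50  79  99 114 122 122]
 [ 91  91  90  93  90  70  50  40  43  44  45  61  69  96 113 122 121 121]
 [ 88  83  80  74  70  64  51  41  33  38  61  76  88 116 121 121 122 120]
 [ 88  80  79  74  73  62  38  29  19  27  48  82 110 122 126 122 119 120]
 [ 87  83  78  79  74  49  24  16  14  14  24  71 119 
[... 1748 characters left out ...]
 131 118  81  70  80  82  81  94 100 100  93  87]
 [113 126 130 134 135 124 112 107 113 105  93 110 103  95  93  91]
 [ 98 106 120 128 132 124 109 108 113 105  90 102  94  93  96  96]
 [ 91  98 102 111 120 118 111 109 114 113 101  95  81  89  92  94]]
[[-6.64735754e-04  2.21919665e-01  9.75064726e-01]
 [-1.47266817e-03  9.75063667e-01 -2.21920428e-01]
 [-9.99998695e-01 -1.58346523e-03 -3.21345655e-04]]
sear 0.035 0.17257974858527658 0.780308992586412
sear 0.035 0.17590411145558685 0.9091181008886089
sear 0.035 0.17671268364612797 0.84293094376768
sear 0.045 0.17404266586928308 0.7796735101246579
sear 0.045 0.1773079301156585 0.9065635074371263
sear 0.045 0.1781346596981602 0.8413724647901901
```

>>> drive_tool([
  [0,-0.025,0.042,0,0,0,1],
  [0,-0.025,0.042,0,0,0,1],
  [0,-0.025,0.042,0,0,0,1],
  [0,-0.025,0.042,0,0,0,1],
  [0,-0.025,0.042,0,0,0,1],
  [0,-0.025,0.042,0,0,0,1],
  [0,-0.025,0.042,0,0,0,1],
  [0,-0.025,0.042,0,0,0,1],
  [0,-0.025,0.042,0,0,0,1],
  [0,-0.025,0.042,0,0,0,1],
])

```text
time_s: 1.35
eef_pos: [0.4824, 0.2224, 0.2135]
eef_rot: [0.702, 0.079, 0.703, -0.079]
wrist_force: [0.7, 0.3, -0.2]
opening: 0.999
```

>>> drive_tool([
  [0,-0.025,0.042,0,0,0,1],
  [0,-0.025,0.042,0,0,0,1],
  [0,-0.0225,0.0377,0,0,0,1],
  [0,0,0,8.6,0,0,1],
  [0,0,0,8.6,0,0,1],
  [0,0,0,8.5,0,0,1],
  [0,0,0,0,0,0,1],
])

```text
time_s: 2.22
eef_pos: [0.5839, 0.1259, 0.2133]
eef_rot: [0.667, 0.233, 0.668, -0.233]
wrist_force: [-0.4, -0.1, -0.1]
opening: 1.004
```

```bash
cat > st.py <<'E'
from h import *
from scipy.spatial.transform import Rotation as R
P=np.array([.7005,.0325])
def st():
    o=ctrl.get_obs(); w=o['eef_rot']; M=R.from_quat(np.r_[w[1:],w[0]]).as_matrix()
    d=o['eef_pos'][:2]-P; th=np.arctan2(d[1],d[0])%(2*np.pi)-2.4696; t=np.array([-np.sin(th+2.4696),np.cos(th+2.4696),0])
    print('t',round(o['time_s'],2),'pos',np.round(o['eef_pos'],4),'th',round(th,4),'r',round(np.linalg.norm(d),4),'Ft',round(float(o['wrist_force']@t),2),'F',np.round(o['wrist_force'],1),'op',round(o['opening'],3),'yang',round(np.arctan2(M[1,1],M[0,1]),4),'xz',np.round(M[:,0],4))
    return o,M
if __name__=='__main__':
    o,M=st(); print('to knob in tool', np.round(M.T@(np.array([.584,.1255,.091])-o['eef_pos']),4), o['q'].round(2))
E
python3 st.py
```

```text
t 2.23 pos [0.5839 0.1259 0.2133] th -0.0037 r 0.1494 Ft 0.3 F [-0.4 -0.1 -0.1] op 1.004 yang 0.8997 xz [-0.001 -0.    -1.   ]
to knob in tool [ 0.1223 -0.0002  0.0004] [ 0.01  0.23  1.55 -0.    1.36 -0.89]
```

>>> drive_tool([
  [0.03,0,0,0,0,0,1],
  [0.03,0,0,0,0,0,1],
  [0.03,0,0,0,0,0,1],
  [0.02,0,0,0,0,0,1],
  [0.012,0,0,0,0,0,1],
  [0,0,0,0,0,0,1],
])

```text
time_s: 2.98
eef_pos: [0.5839, 0.126, 0.0912]
eef_rot: [0.667, 0.233, 0.668, -0.233]
wrist_force: [-0.8, 0.8, -0.6]
opening: 0.998
```

Run:
```python
from st import *
st()
for n,b in(('top',(190,120,360,260)),('side',(165,180,325,305))):
    c=camera(n); a,y,x,z=b; cv2.imwrite(f'pics/{n}1.png',cv2.resize(cv2.cvtColor(c['img'],cv2.COLOR_RGB2BGR)[y:z,a:x],None,fx=4,fy=4,interpolation=cv2.INTER_CUBIC))
```

```text
t 2.98 pos [0.5839 0.126  0.0912] th -0.0039 r 0.1495 Ft -0.07 F [-0.8  0.8 -0.6] op 0.998 yang 0.8992 xz [-0.0011 -0.     -1.    ]
```

View pics/side1.png

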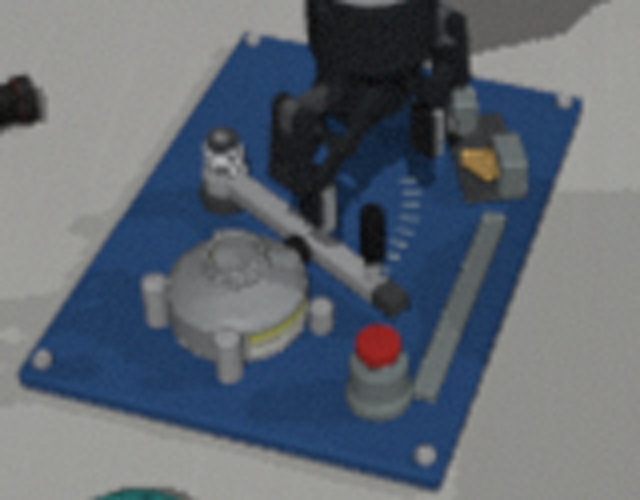

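View pics/top1.png

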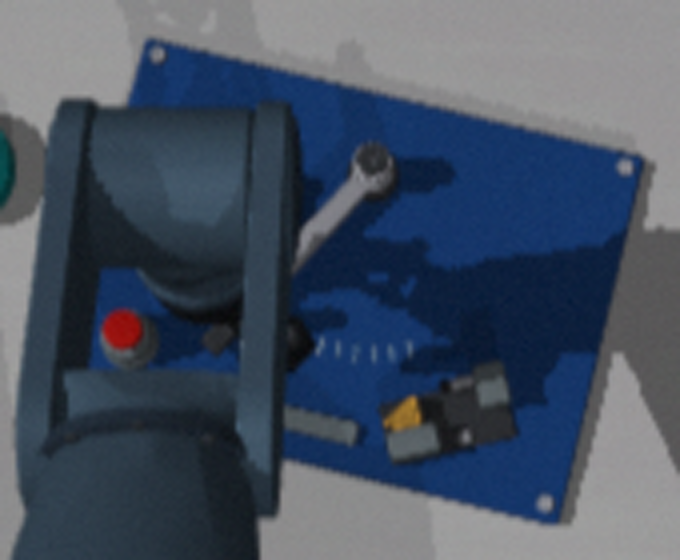

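Run:
```python
from st import *
import pickle
s=pickle.load(open('side0.pkl','rb'))
def proj(cc,p):
    T=np.linalg.inv(cc['world_from_camera']); q=T[:3,:3]@p+T[:3,3]; return np.array([cc['fx']*q[0]/q[2]+cc['cx'],cc['fy']*q[1]/q[2]+cc['cy']])
y=np.array([.622,.783,0]); b=np.array([.5839,.126,.093])
for k in(-.0425,0,.0425):
    p=proj(s,b+k*y); print(k,p.round(1),((p-[165,180])*4).round(0))
p=proj(s,np.array([.5839,.126,.106]));print(((p-[165,180])*4).round(0))
c=camera('side'); m=cv2.cvtColor(c['img'],cv2.COLOR_RGB2BGR)[200:260,220:300]; cv2.imwrite('pics/side1b.png',cv2.resize(m,None,fx=9,fy=9,interpolation=cv2.INTER_CUBIC))
for u,v in((246,228),(246,234),(274,214),(273,218),(258,236),(258,240)): print(u,v,pt(c,u,v).round(3))
```

```text
-0.0425 [269.5 227.3] [418. 189.]
0 [257.9 235.6] [372. 222.]
0.0425 [245.7 244.2] [323. 257.]
[371. 207.]
246 228 [0.606 0.169 0.156]
246 234 [0.607 0.169 0.136]
274 214 [0.546 0.095 0.141]
273 218 [0.549 0.097 0.129]
258 236 [0.583 0.134 0.1  ]
258 240 [0.583 0.135 0.086]
```

View pics/side1b.png

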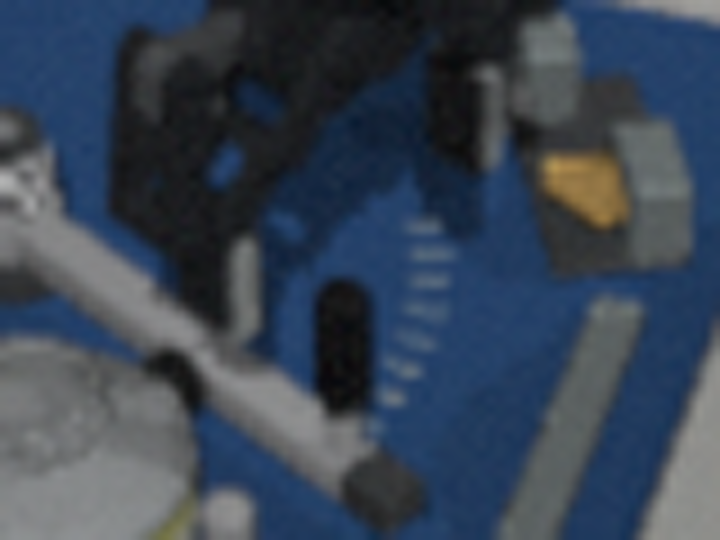

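Run:
```python
from st import *
c=camera('side')
for u in (243,245,247,272,274):
  for v in range(210,242,2):
    p=pt(c,u,v)
    if p[2]>.05: print(u,v,p.round(3))
```

```text
243 210 [0.61  0.177 0.217]
243 212 [0.61  0.178 0.212]
243 214 [0.61  0.179 0.207]
243 216 [0.61  0.179 0.201]
243 218 [0.61  0.18  0.196]
243 220 [0.614 0.162 0.174]
243 222 [0.613 0.169 0.174]
243 224 [0.612 0.172 0.17 ]
243 226 [0.612 0.173 0.166]
243 228 [0.613 0.17  0.156]
243 230 [0.613 0.173 0.152]
243 232 [0.613 0.172 0.145]
243 234 [0.613 0.173 0.14 ]
243 236 [0.615 0.168 0.128]
245 210 [0.611 0.144 0.19 ]
245 212 [0.61  0.154 0.192]
245 214 [0.609 0.155 0.187]
245 222 [0.608 0.17  0.175]
245 224 [0.608 0.173 0.172]
245 226 [0.608 0.174 0.167]
245 228 [0.609 0.169 0.156]
245 230 [0.609 0.168 0.148]
245 232 [0.609 0.169 0.143]
245 234 [0.609 0.168 0.136]
245 236 [0.61  0.169 0.13 ]
247 214 [0.604 0.16  0.191]
247 216 [0.604 0.162 0.187]
247 218 [0.604 0.166 0.184]
247 220 [0.603 0.17  0.181]
247 222 [0.603 0.171 0.176]
247 224 [0.603 0.17  0.17 ]
247 226 [0.604 0.168 0.162]
247 228 [0.604 0.168 0.155]
247 230 [0.604 0.169 0.15 ]
247 232 [0.604 0.168 0.143]
247 234 [0.604 0.169 0.137]
247 236 [0.605 0.17  0.131]
272 210 [0.552 0.093 0.152]
272 212 [0.551 0.095 0.147]
272 214 [0.551 0.098 0.143]
272 216 [0.551 0.094 0.133]
272 218 [0.551 0.098 0.13 ]
274 210 [0.546 0.098 0.157]
274 212 [0.546 0.097 0.149]
274 214 [0.546 0.099 0.145]
274 216 [0.546 0.098 0.137]
274 218 [0.546 0.094 0.127]
```

>>> drive_tool([
  [0,0,0,0,0,0,0.0],
  [0,0,0,0,0,0,0.0],
  [0,0,0,0,0,0,0.0],
  [0,0,0,0,0,0,0.0],
])

```text
time_s: 3.68
eef_pos: [0.5842, 0.126, 0.0918]
eef_rot: [0.668, 0.233, 0.668, -0.233]
wrist_force: [0.2, -0.9, 0.3]
opening: 0.499
```

Run:
```python
from st import *
st()
c=camera('side'); m=cv2.cvtColor(c['img'],cv2.COLOR_RGB2BGR)[200:260,220:300]; cv2.imwrite('pics/side2b.png',cv2.resize(m,None,fx=9,fy=9,interpolation=cv2.INTER_CUBIC))
for u in (249,251,253,266,268):
  for v in range(220,246,2):
    p=pt(c,u,v)
    if p[2]>.05: print(u,v,p.round(3))
```

```text
t 3.67 pos [0.5842 0.126  0.0918] th -0.005 r 0.1492 Ft 0.58 F [ 0.2 -0.9  0.3] op 0.499 yang 0.8985 xz [-1.e-04 -0.e+00 -1.e+00]
249 220 [0.602 0.146 0.161]
249 222 [0.601 0.156 0.163]
249 224 [0.599 0.17  0.17 ]
249 226 [0.6   0.166 0.16 ]
249 228 [0.602 0.152 0.141]
249 230 [0.602 0.153 0.135]
249 232 [0.602 0.152 0.128]
249 234 [0.602 0.153 0.122]
251 222 [0.596 0.157 0.165]
251 224 [0.596 0.156 0.158]
251 226 [0.596 0.159 0.154]
251 228 [0.597 0.155 0.144]
251 230 [0.597 0.154 0.136]
251 232 [0.597 0.153 0.129]
251 234 [0.597 0.157 0.126]
251 236 [0.597 0.154 0.116]
253 220 [0.591 0.155 0.17 ]
253 222 [0.591 0.155 0.164]
253 224 [0.591 0.159 0.161]
253 226 [0.592 0.155 0.15 ]
253 228 [0.592 0.153 0.143]
253 230 [0.592 0.153 0.136]
253 232 [0.593 0.151 0.128]
253 234 [0.593 0.149 0.119]
253 236 [0.593 0.15  0.114]
266 220 [0.565 0.113 0.135]
266 222 [0.565 0.111 0.127]
266 224 [0.565 0.11  0.119]
266 226 [0.565 0.112 0.114]
268 220 [0.56  0.111 0.134]
268 222 [0.56  0.113 0.129]
268 224 [0.56  0.112 0.122]
268 226 [0.56  0.114 0.116]
```

View pics/side2b.png

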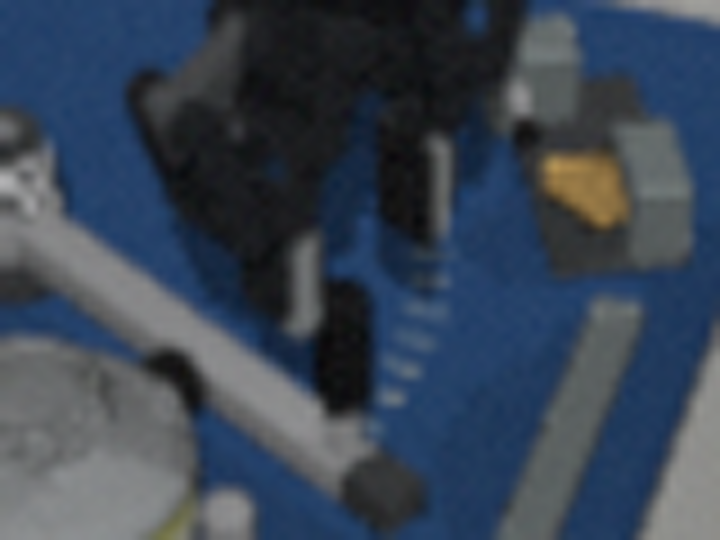

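>>> drive_tool([
  [0.006,0,0,0,0,0,0.0],
  [0.006,0,0,0,0,0,0.0],
  [0.006,0,0,0,0,0,-0.3],
  [0,0,0,0,0,0,-0.3],
  [0,0,0,0,0,0,-0.3],
])

```text
time_s: 4.35
eef_pos: [0.5843, 0.126, 0.0738]
eef_rot: [0.668, 0.233, 0.668, -0.233]
wrist_force: [0.5, -0.2, 0.2]
opening: 0.351
```

Run:
```python
from st import *
st()
c=camera('side'); m=cv2.cvtColor(c['img'],cv2.COLOR_RGB2BGR)[200:260,220:300]; cv2.imwrite('pics/side3b.png',cv2.resize(m,None,fx=9,fy=9,interpolation=cv2.INTER_CUBIC))
for u in (251,253,255,264,266):
  for v in range(226,250,2):
    p=pt(c,u,v)
    if p[2]>.05: print(u,v,p.round(3))
```

```text
t 4.35 pos [0.5843 0.126  0.0738] th -0.0055 r 0.1492 Ft -0.14 F [ 0.5 -0.2  0.2] op 0.351 yang 0.8984 xz [-0.e+00  1.e-04 -1.e+00]
251 226 [0.597 0.149 0.145]
251 228 [0.597 0.154 0.143]
251 230 [0.596 0.161 0.143]
251 232 [0.597 0.151 0.127]
251 234 [0.598 0.15  0.119]
251 236 [0.598 0.147 0.11 ]
251 238 [0.598 0.148 0.105]
253 226 [0.592 0.149 0.145]
253 228 [0.592 0.15  0.14 ]
253 230 [0.592 0.154 0.137]
253 232 [0.593 0.151 0.127]
253 234 [0.593 0.151 0.121]
253 236 [0.593 0.151 0.114]
253 238 [0.593 0.148 0.105]
253 240 [0.593 0.149 0.099]
255 226 [0.588 0.15  0.146]
255 228 [0.587 0.152 0.142]
255 230 [0.588 0.151 0.134]
255 232 [0.588 0.147 0.125]
255 234 [0.588 0.146 0.117]
255 236 [0.589 0.143 0.107]
255 238 [0.588 0.148 0.105]
255 240 [0.589 0.146 0.096]
255 242 [0.591 0.129 0.073]
255 244 [0.591 0.131 0.068]
264 226 [0.57  0.114 0.116]
264 228 [0.569 0.116 0.111]
264 230 [0.569 0.116 0.104]
264 232 [0.57  0.115 0.096]
266 226 [0.564 0.119 0.121]
266 228 [0.564 0.12  0.115]
266 230 [0.564 0.119 0.107]
266 232 [0.564 0.12  0.101]
266 234 [0.564 0.12  0.094]
```

View pics/side3b.png

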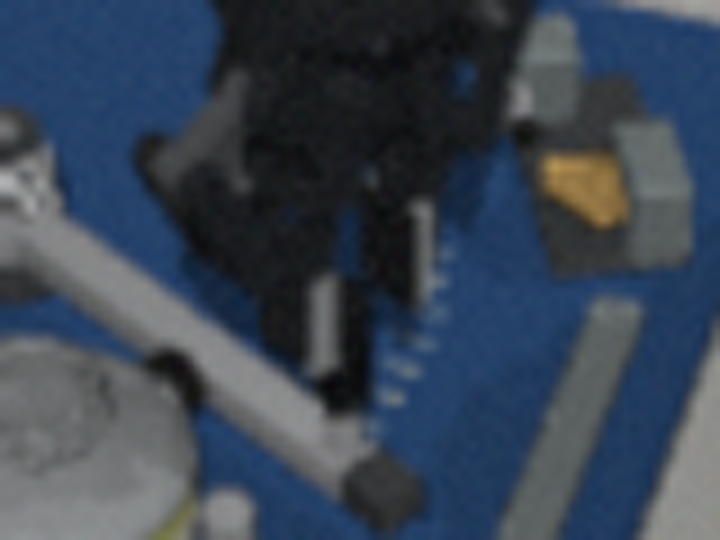

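>>> drive_tool([
  [0.004,-0.001,0,0,0,0,-0.3],
  [0,0,0,0,0,0,-0.5],
  [0,0,0,0,0,0,-0.7],
  [0,0,0,0,0,0,-1],
  [0,0,0,0,0,0,-1],
  [0,0,0,0,0,0,-1],
])

```text
time_s: 5.15
eef_pos: [0.5836, 0.1255, 0.0699]
eef_rot: [0.668, 0.233, 0.668, -0.233]
wrist_force: [0.5, 4.6, 0.4]
opening: 0.173
```

Run:
```python
from st import *
st()
c=camera('side'); m=cv2.cvtColor(c['img'],cv2.COLOR_RGB2BGR)[200:260,220:300]; cv2.imwrite('pics/side4b.png',cv2.resize(m,None,fx=9,fy=9,interpolation=cv2.INTER_CUBIC))
for u in (255,256,257,258,259,261):
  for v in range(238,250,2):
    p=pt(c,u,v)
    if p[2]>.05: print(u,v,p.round(3))
```

```text
t 5.15 pos [0.5836 0.1255 0.0699] th 0.0001 r 0.1494 Ft -3.9 F [0.5 4.6 0.4] op 0.173 yang 0.8986 xz [ 0.e+00  3.e-04 -1.e+00]
255 238 [0.589 0.146 0.103]
256 238 [0.586 0.144 0.102]
256 240 [0.587 0.143 0.094]
256 242 [0.589 0.13  0.074]
256 244 [0.589 0.128 0.065]
257 238 [0.585 0.138 0.096]
257 240 [0.585 0.14  0.091]
257 242 [0.586 0.13  0.074]
257 244 [0.586 0.132 0.069]
257 246 [0.587 0.125 0.055]
258 238 [0.582 0.142 0.1  ]
258 240 [0.582 0.143 0.094]
258 242 [0.583 0.131 0.075]
258 244 [0.583 0.135 0.072]
258 246 [0.584 0.13  0.061]
258 248 [0.584 0.129 0.052]
259 238 [0.58  0.139 0.097]
259 240 [0.58  0.14  0.091]
259 242 [0.581 0.131 0.076]
259 244 [0.58  0.134 0.072]
259 246 [0.581 0.129 0.059]
259 248 [0.581 0.127 0.05 ]
261 238 [0.576 0.131 0.09 ]
261 240 [0.576 0.13  0.082]
261 242 [0.576 0.13  0.075]
261 244 [0.576 0.132 0.07 ]
```

View pics/side4b.png

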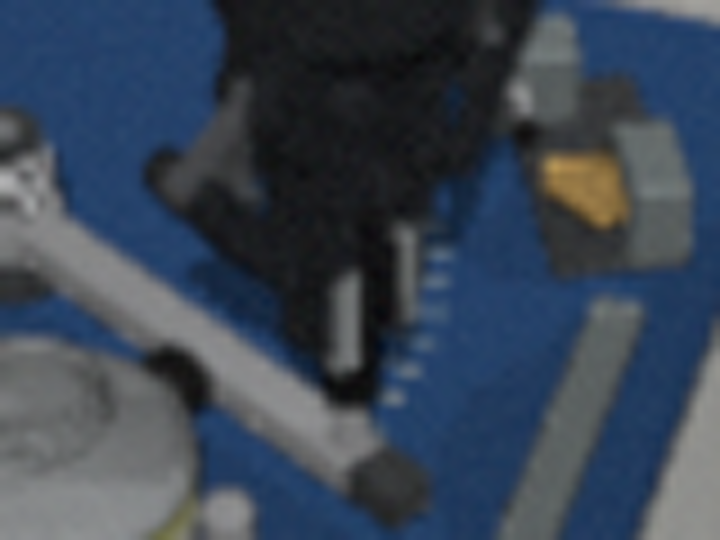

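>>> drive_tool([
  [0,-0.006,0.00012,-2.29,0,0,-1],
  [0,-0.006,0.00012,-2.29,0,0,-1],
  [0,-0.006,0.00012,-2.29,0,0,-1],
  [0,-0.006,0.00012,-2.29,0,0,-1],
  [0,-0.006,0.00012,-2.29,0,0,-1],
  [0,-0.006,0.00012,-2.29,0,0,-1],
  [0,-0.006,0.00012,-2.29,0,0,-1],
  [0,-0.006,0.00012,-2.29,0,0,-1],
])

```text
time_s: 6.2
eef_pos: [0.5596, 0.0841, 0.0699]
eef_rot: [0.696, 0.124, 0.697, -0.123]
wrist_force: [0.1, 6.2, 2.2]
opening: 0.174
```

```bash
python3 st.py
```

```text
t 6.2 pos [0.5596 0.0841 0.0699] th 0.3211 r 0.15 Ft -5.86 F [0.1 6.2 2.2] op 0.174 yang 1.2195 xz [-9.0e-04  1.1e-03 -1.0e+00]
to knob in tool [-0.0211  0.0473  0.0086] [-0.06  0.33  1.74  0.    1.07 -1.28]
```

>>> drive_tool([
  [0,-0.006,0.00012,-2.29,0,0,-1],
  [0,-0.006,0.00012,-2.29,0,0,-1],
  [0,-0.006,0.00012,-2.29,0,0,-1],
  [0,-0.006,0.00012,-2.29,0,0,-1],
  [0,-0.006,0.00012,-2.29,0,0,-1],
  [0,-0.006,0.00012,-2.29,0,0,-1],
  [0,-0.006,0.00012,-2.29,0,0,-1],
  [0,-0.006,0.00012,-2.29,0,0,-1],
  [0,-0.003,3e-05,-1.15,0,0,-1],
  [0,0,0,0,0,0,-1],
])

```text
time_s: 7.45
eef_pos: [0.5496, 0.0345, 0.0699]
eef_rot: [0.706, 0.005, 0.708, -0.004]
wrist_force: [-3.8, 7.8, 6.1]
opening: 0.177
```

```bash
python3 st.py
python3 - <<'E'
from h import *
for n,b in(('top',(190,120,360,260)),('side',(205,170,325,280))):
    c=camera(n); a,y,x,z=b; cv2.imwrite(f'pics/{n}5.png',cv2.resize(cv2.cvtColor(c['img'],cv2.COLOR_RGB2BGR)[y:z,a:x],None,fx=4.5,fy=4.5,interpolation=cv2.INTER_CUBIC))
E
```

```text
t 7.45 pos [0.5496 0.0345 0.0699] th 0.659 r 0.1509 Ft -7.73 F [-3.8  7.8  6.1] op 0.177 yang 1.5579 xz [-0.0028  0.0017 -1.    ]
to knob in tool [-0.0211  0.0915  0.0331] [-0.15  0.3   1.78  0.    1.07 -1.71]
```

View pics/top5.png

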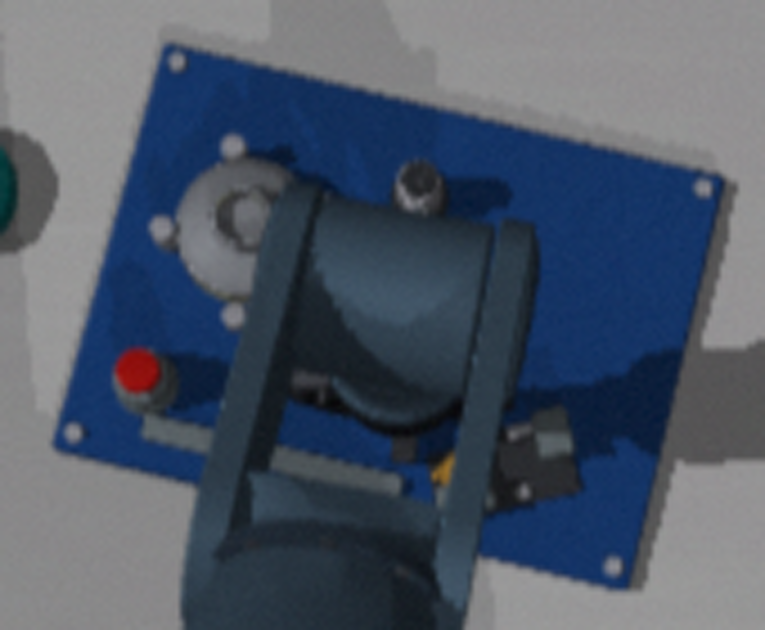

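View pics/side5.png

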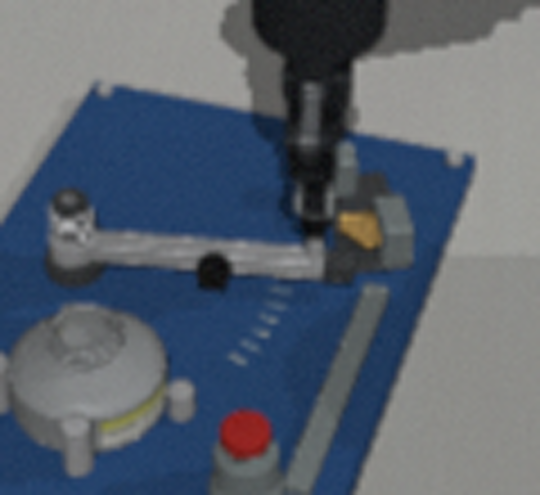

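>>> drive_tool([
  [-0.0005,0,-0.001,0,0,0,-1],
  [0,-0.003,3e-05,-1.15,0,0,-1],
  [0,0,0,0,0,0,-1],
])

```text
time_s: 7.92
eef_pos: [0.5496, 0.0315, 0.07]
eef_rot: [0.707, -0.002, 0.707, 0.003]
wrist_force: [1.1, 8.0, -1.0]
opening: 0.177
```

```bash
python3 st.py
```

```text
t 7.92 pos [0.5496 0.0315 0.07  ] th 0.6785 r 0.1509 Ft -7.99 F [ 1.1  8.  -1. ] op 0.177 yang 1.5779 xz [-5.0e-04  1.7e-03 -1.0e+00]
to knob in tool [-0.0209  0.0938  0.0351] [-0.16  0.3   1.78  0.    1.06 -1.74]
```

>>> drive_tool([
  [0,-0.003,3e-05,-1.15,0,0,-1],
  [0,-0.003,3e-05,-1.15,0,0,-1],
  [0,-0.003,3e-05,-1.15,0,0,-1],
  [0,0,0,0,0,0,-1],
])

```text
time_s: 8.43
eef_pos: [0.5497, 0.0226, 0.0699]
eef_rot: [0.706, -0.023, 0.707, 0.024]
wrist_force: [2.1, 7.7, 0.0]
opening: 0.173
```

```bash
python3 st.py
```

```text
t 8.43 pos [0.5497 0.0226 0.0699] th 0.7376 r 0.1511 Ft -7.57 F [2.1 7.7 0. ] op 0.173 yang 1.638 xz [-0.0011  0.0019 -1.    ]
to knob in tool [-0.0209  0.1004  0.0411] [-0.18  0.3   1.78  0.    1.06 -1.81]
```

>>> drive_tool([
  [0,-0.003,3e-05,-1.15,0,0,-1],
  [0,0,0,0,0,0,-1],
])

```text
time_s: 8.68
eef_pos: [0.5499, 0.0197, 0.0699]
eef_rot: [0.706, -0.03, 0.707, 0.032]
wrist_force: [1.4, 8.4, -0.8]
opening: 0.177
```

```bash
python3 st.py
```

```text
t 8.68 pos [0.5499 0.0197 0.0699] th 0.7569 r 0.1512 Ft -8.24 F [ 1.4  8.4 -0.8] op 0.177 yang 1.6582 xz [-0.0012  0.0019 -1.    ]
to knob in tool [-0.0209  0.1025  0.0432] [-0.18  0.3   1.78  0.    1.06 -1.84]
```

>>> drive_tool([
  [0,-0.003,3e-05,-1.15,0,0,-1],
  [0,0,0,0,0,0,-1],
])

```text
time_s: 8.93
eef_pos: [0.5501, 0.017, 0.0699]
eef_rot: [0.706, -0.037, 0.706, 0.039]
wrist_force: [1.5, 9.4, -0.3]
opening: 0.174
```

```bash
python3 st.py
```

```text
t 8.93 pos [0.5501 0.017  0.0699] th 0.7747 r 0.1512 Ft -9.23 F [ 1.5  9.4 -0.3] op 0.174 yang 1.6782 xz [-0.0013  0.0024 -1.    ]
to knob in tool [-0.0208  0.1043  0.0453] [-0.19  0.3   1.78  0.    1.06 -1.87]
```

>>> drive_tool([
  [0,-0.003,3e-05,-1.15,0,0,-1],
  [0,0,0,0,0,0,-1],
])

```text
time_s: 9.18
eef_pos: [0.5504, 0.0141, 0.0699]
eef_rot: [0.705, -0.044, 0.706, 0.046]
wrist_force: [0.6, 8.6, 0.7]
opening: 0.175
```

```bash
python3 st.py
```

```text
t 9.18 pos [0.5504 0.0141 0.0699] th 0.7939 r 0.1512 Ft -8.45 F [0.6 8.6 0.7] op 0.175 yang 1.6983 xz [-0.0014  0.0026 -1.    ]
to knob in tool [-0.0208  0.1063  0.0475] [-0.19  0.3   1.78  0.    1.06 -1.89]
```

```bash
cat > w.py <<'E'
from st import *
st()
c=camera('side'); im=c['img'].astype(int)[240:290,235:285]
w=np.clip(im[...,0]-2*im[...,1],0,None).astype(float); w[w<30]=0
ys,xs=np.indices(w.shape); print('red',round(float((w*xs).sum()/w.sum()+235),2),round(float((w*ys).sum()/w.sum()+240),2),int((w>0).sum()))
E
python3 w.py
```

```text
t 9.18 pos [0.5504 0.0141 0.0699] th 0.7939 r 0.1512 Ft -8.45 F [0.6 8.6 0.7] op 0.175 yang 1.6983 xz [-0.0014  0.0026 -1.    ]
red 259.11 266.64 82
```

>>> drive_tool([
  [0,-0.003,3e-05,-1.15,0,0,-1],
  [0,0,0,0,0,0,-1],
])

```text
time_s: 9.48
eef_pos: [0.5507, 0.0112, 0.0699]
eef_rot: [0.705, -0.051, 0.706, 0.053]
wrist_force: [0.3, 9.4, 0.7]
opening: 0.174
```

```bash
python3 w.py
```

```text
t 9.47 pos [0.5507 0.0112 0.0699] th 0.813 r 0.1513 Ft -9.3 F [0.3 9.4 0.7] op 0.174 yang 1.7185 xz [-0.0017  0.0026 -1.    ]
red 259.15 267.19 87
```

>>> drive_tool([
  [0,-0.0015,1e-05,-0.57,0,0,-1],
  [0,0,0,0,0,0,-1],
])

```text
time_s: 9.78
eef_pos: [0.5509, 0.0099, 0.0699]
eef_rot: [0.704, -0.055, 0.705, 0.057]
wrist_force: [0.5, 10.4, 1.2]
opening: 0.175
```

```bash
python3 w.py
```

```text
t 9.78 pos [0.5509 0.0099 0.0699] th 0.8222 r 0.1513 Ft -10.2 F [ 0.5 10.4  1.2] op 0.175 yang 1.7284 xz [-0.0018  0.0027 -1.    ]
red 259.12 267.57 84
```

>>> drive_tool([
  [0,-0.0015,1e-05,-0.57,0,0,-1],
  [0,0,0,0,0,0,-1],
])

```text
time_s: 10.07
eef_pos: [0.5511, 0.0083, 0.0699]
eef_rot: [0.704, -0.058, 0.705, 0.06]
wrist_force: [-0.8, 9.5, 1.0]
opening: 0.178
```

```bash
python3 w.py
```

```text
t 10.07 pos [0.5511 0.0083 0.0699] th 0.8327 r 0.1513 Ft -9.47 F [-0.8  9.5  1. ] op 0.178 yang 1.7383 xz [-0.0018  0.0026 -1.    ]
red 259.19 267.85 81
```

>>> drive_tool([
  [0,-0.0015,1e-05,-0.57,0,0,-1],
  [0,0,0,0,0,0,-1],
])

```text
time_s: 10.38
eef_pos: [0.5514, 0.0065, 0.0699]
eef_rot: [0.704, -0.062, 0.705, 0.063]
wrist_force: [-0.2, 8.0, 1.2]
opening: 0.175
```

```bash
python3 w.py
```

```text
t 10.38 pos [0.5514 0.0065 0.0699] th 0.8444 r 0.1514 Ft -7.87 F [-0.2  8.   1.2] op 0.175 yang 1.7483 xz [-0.0019  0.0021 -1.    ]
red 259.17 267.93 82
```

>>> drive_tool([
  [0,-0.0015,1e-05,-0.57,0,0,-1],
  [0,0,0,0,0,0,-1],
])

```text
time_s: 10.68
eef_pos: [0.5516, 0.0051, 0.0699]
eef_rot: [0.703, -0.065, 0.705, 0.067]
wrist_force: [-0.3, 7.9, 0.9]
opening: 0.176
```

```bash
python3 w.py
```

```text
t 10.68 pos [0.5516 0.0051 0.0699] th 0.8542 r 0.1514 Ft -7.79 F [-0.3  7.9  0.9] op 0.176 yang 1.7583 xz [-0.0019  0.0021 -1.    ]
red 259.17 267.97 81
```

>>> drive_tool([
  [0,-0.0015,1e-05,-0.57,0,0,-1],
  [0,0,0,0,0,0,-1],
])

```text
time_s: 10.98
eef_pos: [0.5519, 0.0036, 0.0699]
eef_rot: [0.703, -0.069, 0.704, 0.071]
wrist_force: [0.0, 8.1, 1.6]
opening: 0.175
```

```bash
python3 w.py
```

```text
t 10.97 pos [0.5519 0.0036 0.0699] th 0.864 r 0.1514 Ft -7.99 F [0.  8.1 1.6] op 0.175 yang 1.7682 xz [-0.002   0.0022 -1.    ]
red 259.22 267.92 80
```

>>> drive_tool([
  [0,-0.0015,1e-05,-0.57,0,0,-1],
  [0,0,0,0,0,0,-1],
])

```text
time_s: 11.28
eef_pos: [0.5521, 0.0021, 0.0699]
eef_rot: [0.703, -0.072, 0.704, 0.074]
wrist_force: [-0.9, 9.1, 1.3]
opening: 0.17
```

```bash
python3 w.py
```

```text
t 11.28 pos [0.5521 0.0021 0.0699] th 0.8738 r 0.1514 Ft -9.14 F [-0.9  9.1  1.3] op 0.17 yang 1.7781 xz [-0.0021  0.0022 -1.    ]
red 259.17 267.96 82
```

>>> drive_tool([
  [0,-0.0015,1e-05,-0.57,0,0,-1],
  [0,0,0,0,0,0,-1],
])

```text
time_s: 11.58
eef_pos: [0.5524, 0.0007, 0.0699]
eef_rot: [0.702, -0.076, 0.704, 0.078]
wrist_force: [-0.5, 7.6, 1.2]
opening: 0.174
```

```bash
python3 w.py
```

```text
t 11.57 pos [0.5524 0.0007 0.0699] th 0.8835 r 0.1515 Ft -7.53 F [-0.5  7.6  1.2] op 0.174 yang 1.7881 xz [-0.0022  0.0022 -1.    ]
red 259.16 267.91 82
```

>>> drive_tool([
  [0,-0.0015,1e-05,-0.57,0,0,-1],
  [0,0,0,0,0,0,-1],
])

```text
time_s: 11.88
eef_pos: [0.5527, -0.0008, 0.0699]
eef_rot: [0.702, -0.079, 0.703, 0.081]
wrist_force: [-0.8, 9.3, 1.5]
opening: 0.174
```

```bash
python3 w.py
```

```text
t 11.88 pos [ 0.5527 -0.0008  0.0699] th 0.8933 r 0.1515 Ft -9.28 F [-0.8  9.3  1.5] op 0.174 yang 1.798 xz [-0.0023  0.0022 -1.    ]
red 259.21 267.91 81
```

>>> drive_tool([
  [0,-0.0015,1e-05,-0.57,0,0,-1],
  [0,0,0,0,0,0,-1],
])

```text
time_s: 12.18
eef_pos: [0.553, -0.0022, 0.0699]
eef_rot: [0.701, -0.083, 0.703, 0.085]
wrist_force: [0.2, 8.5, 1.6]
opening: 0.171
```

```bash
python3 w.py
```

```text
t 12.18 pos [ 0.553  -0.0022  0.0699] th 0.9027 r 0.1515 Ft -8.2 F [0.2 8.5 1.6] op 0.171 yang 1.8081 xz [-0.0024  0.0023 -1.    ]
red 259.18 267.92 82
```

>>> drive_tool([
  [0,-0.0015,1e-05,-0.57,0,0,-1],
  [0,0,0,0,0,0,-1],
])

```text
time_s: 12.48
eef_pos: [0.5533, -0.0036, 0.0699]
eef_rot: [0.701, -0.086, 0.702, 0.088]
wrist_force: [-1.8, 9.1, 2.5]
opening: 0.177
```

```bash
python3 w.py
```

```text
t 12.47 pos [ 0.5533 -0.0036  0.0699] th 0.9126 r 0.1515 Ft -9.23 F [-1.8  9.1  2.5] op 0.177 yang 1.8179 xz [-0.0025  0.0023 -1.    ]
red 259.21 267.91 81
```

>>> drive_tool([
  [-0.0002,-0.0015,-0.0003,-0.57,0,0,-1],
  [0,0,0,0,0,0,-1],
])

```text
time_s: 12.78
eef_pos: [0.5537, -0.005, 0.07]
eef_rot: [0.701, -0.09, 0.702, 0.092]
wrist_force: [0.8, 9.9, -0.8]
opening: 0.17
```

```bash
python3 w.py
```

```text
t 12.78 pos [ 0.5537 -0.005   0.07  ] th 0.9221 r 0.1516 Ft -9.35 F [ 0.8  9.9 -0.8] op 0.17 yang 1.8278 xz [-0.0018  0.0025 -1.    ]
red 259.17 267.92 82
```

>>> drive_tool([
  [0,-0.0015,0,-0.57,0,0,-1],
  [0,0,0,0,0,0,-1],
])

```text
time_s: 13.08
eef_pos: [0.554, -0.0064, 0.0699]
eef_rot: [0.7, -0.093, 0.701, 0.095]
wrist_force: [0.9, 9.2, -0.2]
opening: 0.176
```

```bash
python3 w.py
```

```text
t 13.07 pos [ 0.554  -0.0064  0.0699] th 0.9317 r 0.1516 Ft -8.68 F [ 0.9  9.2 -0.2] op 0.176 yang 1.8378 xz [-0.002   0.0026 -1.    ]
red 259.22 267.93 81
```

>>> drive_tool([
  [0,-0.0015,0,-0.57,0,0,-1],
  [0,0,0,0,0,0,-1],
])

```text
time_s: 13.38
eef_pos: [0.5543, -0.0079, 0.0699]
eef_rot: [0.7, -0.097, 0.701, 0.099]
wrist_force: [1.3, 9.5, 0.6]
opening: 0.177
```

```bash
python3 w.py
```

```text
t 13.38 pos [ 0.5543 -0.0079  0.0699] th 0.9414 r 0.1516 Ft -8.79 F [1.3 9.5 0.6] op 0.177 yang 1.8477 xz [-0.0021  0.0027 -1.    ]
red 259.2 267.91 81
```

>>> drive_tool([
  [0,-0.0015,0,-0.57,0,0,-1],
  [0,0,0,0,0,0,-1],
])

```text
time_s: 13.68
eef_pos: [0.5547, -0.0093, 0.0699]
eef_rot: [0.699, -0.1, 0.701, 0.102]
wrist_force: [-0.7, 10.0, -0.0]
opening: 0.173
```

```bash
python3 w.py
```

```text
t 13.68 pos [ 0.5547 -0.0093  0.0699] th 0.9509 r 0.1517 Ft -9.81 F [-0.7 10.  -0. ] op 0.173 yang 1.8577 xz [-0.0023  0.0027 -1.    ]
red 259.14 265.92 84
```

>>> drive_tool([
  [0,0.001,0,0.4,0,0,-1],
  [0,0,0,0,0,0,-1],
])

```text
time_s: 13.98
eef_pos: [0.5545, -0.0084, 0.0699]
eef_rot: [0.7, -0.098, 0.701, 0.1]
wrist_force: [-0.3, 8.7, 0.7]
opening: 0.179
```

```bash
python3 w.py;  python3 - <<'E'
import pickle,numpy as np
c=pickle.load(open('side0.pkl','rb')); im=c['img'].astype(int)[240:290,235:285]
w=np.clip(im[...,0]-2*im[...,1],0,None).astype(float); w[w<30]=0
ys,xs=np.indices(w.shape); print('red0',(w*ys).sum()/w.sum()+240)
E
```

```text
t 13.97 pos [ 0.5545 -0.0084  0.0699] th 0.9448 r 0.1516 Ft -8.42 F [-0.3  8.7  0.7] op 0.179 yang 1.8506 xz [-0.0021  0.0025 -1.    ]
red 259.12 265.89 83
red0 265.929184157693
```

>>> drive_tool([
  [0,0.001,0,0.4,0,0,-1],
  [0,0,0,0,0,0,-1],
])

```text
time_s: 14.28
eef_pos: [0.5545, -0.0082, 0.07]
eef_rot: [0.7, -0.096, 0.701, 0.097]
wrist_force: [0.7, 6.1, -1.9]
opening: 0.174
```

```bash
python3 w.py
```

```text
t 14.28 pos [ 0.5545 -0.0082  0.07  ] th 0.9441 r 0.1516 Ft -5.69 F [ 0.7  6.1 -1.9] op 0.174 yang 1.8438 xz [-0.0014  0.0011 -1.    ]
red 259.09 265.91 85
```

>>> drive_tool([
  [0,0.001,0,0,0,0,-1],
  [0,0,0,0,0,0,-1],
])

```text
time_s: 14.58
eef_pos: [0.5544, -0.0081, 0.07]
eef_rot: [0.7, -0.096, 0.701, 0.096]
wrist_force: [1.2, 3.4, -4.3]
opening: 0.173
```

```bash
python3 w.py
```

```text
t 14.57 pos [ 0.5544 -0.0081  0.07  ] th 0.9431 r 0.1516 Ft -2.94 F [ 1.2  3.4 -4.3] op 0.173 yang 1.8438 xz [-1.1e-03 -1.0e-04 -1.0e+00]
red 259.12 265.92 84
```

>>> drive_tool([
  [0,0.001,0,0,0,0,-1],
  [0,0,0,0,0,0,-1],
])

```text
time_s: 14.88
eef_pos: [0.5544, -0.0079, 0.0701]
eef_rot: [0.7, -0.097, 0.701, 0.096]
wrist_force: [2.1, -4.0, -8.0]
opening: 0.177
```

```bash
python3 w.py
```

```text
t 14.88 pos [ 0.5544 -0.0079  0.0701] th 0.9415 r 0.1516 Ft 4.4 F [ 2.1 -4.  -8. ] op 0.177 yang 1.8438 xz [-6.0e-04 -1.2e-03 -1.0e+00]
red 259.13 265.93 84
```

Held by the sear. Centre the tool, open slowly and lift.

>>> drive_tool([
  [0,-0.0006,0,0,0,0,-1],
  [0,0,0,0,0,0,-0.3],
  [0,0,0,0,0,0,0],
  [0,0,0,0,0,0,0.2],
  [0,0,0,0,0,0,0.2],
  [-0.01,0,0,0,0,0,0.2],
  [-0.03,0,0,0,0,0,0.2],
  [-0.05,0,0,0,0,0,0.2],
  [-0.03,0,0,0,0,0,0.2],
  [0,0,0,0,0,0,-1],
])

```text
time_s: 16.18
eef_pos: [0.557, -0.008, 0.1944]
eef_rot: [0.703, -0.097, 0.698, 0.095]
wrist_force: [-0.1, -0.4, -0.1]
opening: 0.4
```

```bash
python3 w.py
python3 - <<'E'
from h import *
c=camera('side'); cv2.imwrite('pics/side6.png',cv2.resize(cv2.cvtColor(c['img'],cv2.COLOR_RGB2BGR)[170:300,165:325],None,fx=4.5,fy=4.5,interpolation=cv2.INTER_CUBIC))
E
```

```text
t 16.18 pos [ 0.557  -0.008   0.1944] th 0.9471 r 0.1491 Ft 0.33 F [-0.1 -0.4 -0.1] op 0.4 yang 1.844 xz [ 0.0068 -0.0016 -1.    ]
red 259.11 265.92 85
```

View pics/side6.png

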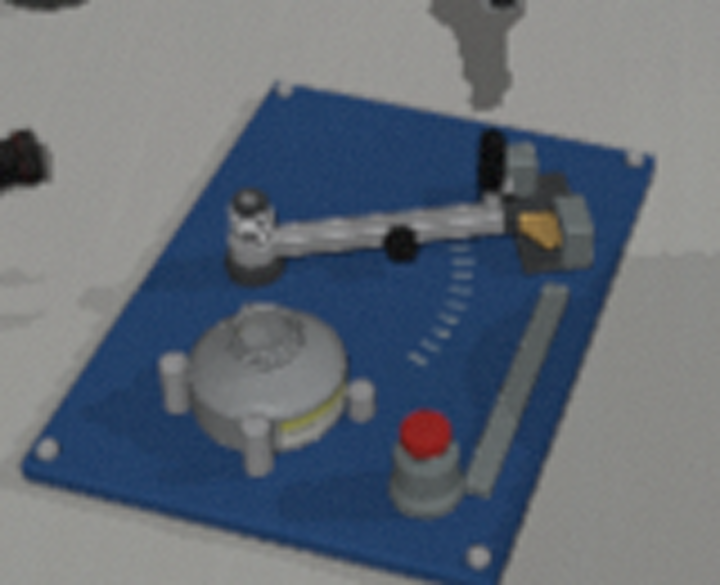

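>>> drive_tool([
  [0,0,0,10.5,0,0,-1],
  [0,0,0,10.5,0,0,-1],
  [0,0,0,10.5,0,0,-1],
  [0,0,0,10.5,0,0,-1],
  [0,0,0,10.5,0,0,-1],
  [0,0,0,10.5,0,0,-1],
  [0,0,0,10.5,0,0,-1],
  [0,0,0,10.5,0,0,-1],
  [0,0,0,10.5,0,0,-1],
  [0,0,0,10.5,0,0,-1],
])

```text
time_s: 17.52
eef_pos: [0.5536, -0.0073, 0.1884]
eef_rot: [0.5, 0.498, 0.502, -0.499]
wrist_force: [0.4, -0.1, -0.2]
opening: 0.003
```

>>> drive_tool([
  [0,0.0,0,0,0,0,-1],
  [0,0,0,0,0,0,-1],
])

```text
time_s: 17.77
eef_pos: [0.5543, -0.0074, 0.1895]
eef_rot: [0.503, 0.496, 0.504, -0.497]
wrist_force: [-0.5, -0.7, -0.1]
opening: 0.001
```

```bash
cat > g.py <<'E'
from st import *
import sys
o,M=st(); print('tool delta',np.round(M.T@(np.array([float(v) for v in sys.argv[1:4]])-o['eef_pos']),4),M.round(3).tolist())
E
python3 g.py .5755 .2035 .16
```

```text
t 17.77 pos [ 0.5543 -0.0074  0.1895] th 0.9387 r 0.1516 Ft 0.5 F [-0.5 -0.7 -0.1] op 0.001 yang 0.0149 xz [-1.8e-03  4.0e-04 -1.0e+00]
tool delta [ 0.0296  0.0244 -0.2106] [[-0.002, 1.0, 0.015], [0.0, 0.015, -1.0], [-1.0, -0.002, -0.0]]
```

>>> drive_tool([
  [0,0.004,-0.035,0,0,0,-1],
  [0,0.004,-0.035,0,0,0,-1],
  [0,0.004,-0.035,0,0,0,-1],
  [0,0.004,-0.035,0,0,0,-1],
  [0,0.004,-0.035,0,0,0,-1],
  [0,0.0044,-0.0356,0,0,0,-1],
  [0.03,0,0,0,0,0,-1],
  [0.03,0,0,0,0,0,-1],
  [0,0,0,0,0,0,-1],
])

```text
time_s: 18.9
eef_pos: [0.5744, 0.203, 0.1274]
eef_rot: [0.502, 0.495, 0.505, -0.498]
wrist_force: [-0.0, -0.0, -0.2]
opening: -0.0
```

```bash
python3 g.py .5755 .2035 .09
python3 - <<'E'
from h import *
c=camera('side'); cv2.imwrite('pics/side7.png',cv2.resize(cv2.cvtColor(c['img'],cv2.COLOR_RGB2BGR)[170:300,165:325],None,fx=4.5,fy=4.5,interpolation=cv2.INTER_CUBIC))
for u in(256,260,264):
  for v in range(240,272,2):
    p=pt(c,u,v); print(u,v,p.round(3),c['img'][v,u])
E
```

```text
t 18.9 pos [0.5744 0.203  0.1274] th -0.262 r 0.2121 Ft 0.01 F [-0.  -0.  -0.2] op -0.0 yang 0.0135 xz [-0.0064 -0.001  -1.    ]
tool delta [ 0.0374  0.0014 -0.0005] [[-0.006, 1.0, 0.014], [-0.001, 0.014, -1.0], [-1.0, -0.006, 0.001]]
256 240 [0.493 0.873 0.804] [116 121 122]
256 242 [0.578 0.212 0.155] [111 115 116]
256 244 [0.578 0.214 0.15 ] [ 90  94 101]
256 246 [0.595 0.084 0.013] [20 38 64]
256 248 [0.594 0.092 0.014] [50 66 81]
256 250 [0.593 0.101 0.015] [ 44  70 105]
256 252 [0.592 0.108 0.015] [ 35  63 104]
256 254 [0.591 0.113 0.013] [ 36  67 103]
256 256 [0.59  0.123 0.015] [ 40  66 105]
256 258 [0.59  0.128 0.013] [ 34  65 102]
256 260 [0.589 0.137 0.016] [ 40  65 103]
256 262 [0.582 0.188 0.063] [119  40  53]
256 264 [0.581 0.198 0.067] [146  36  30]
256 266 [0.58  0.205 0.068] [145  33  29]
256 268 [0.58  0.209 0.065] [140  32  29]
256 270 [0.579 0.213 0.062] [111  40  39]
260 240 [0.569 0.214 0.164] [115 119 121]
260 242 [0.569 0.213 0.156] [116 122 122]
260 244 [0.569 0.212 0.149] [103 107 109]
260 246 [0.584 0.085 0.015] [41 53 72]
260 248 [0.583 0.092 0.014] [24 42
[... 417 characters left out ...]
 35]
260 270 [0.57  0.215 0.065] [128  32  30]
264 240 [0.56  0.208 0.158] [38 43 52]
264 242 [0.56  0.21  0.154] [34 51 75]
264 244 [0.574 0.076 0.016] [56 70 88]
264 246 [0.573 0.084 0.016] [30 52 82]
264 248 [0.572 0.091 0.015] [ 34  63 100]
264 250 [0.572 0.097 0.013] [ 32  63 100]
264 252 [0.571 0.107 0.016] [ 36  66 103]
264 254 [0.57  0.113 0.014] [ 38  67 104]
264 256 [0.569 0.121 0.015] [ 35  64 101]
264 258 [0.568 0.129 0.016] [ 41  68 105]
264 260 [0.568 0.135 0.015] [ 33  62 101]
264 262 [0.567 0.143 0.016] [59 60 96]
264 264 [0.561 0.198 0.068] [127  44  55]
264 266 [0.561 0.202 0.066] [134  40  43]
264 268 [0.56  0.209 0.066] [112  52  51]
264 270 [0.561 0.204 0.054] [94 88 88]
```

View pics/side7.png

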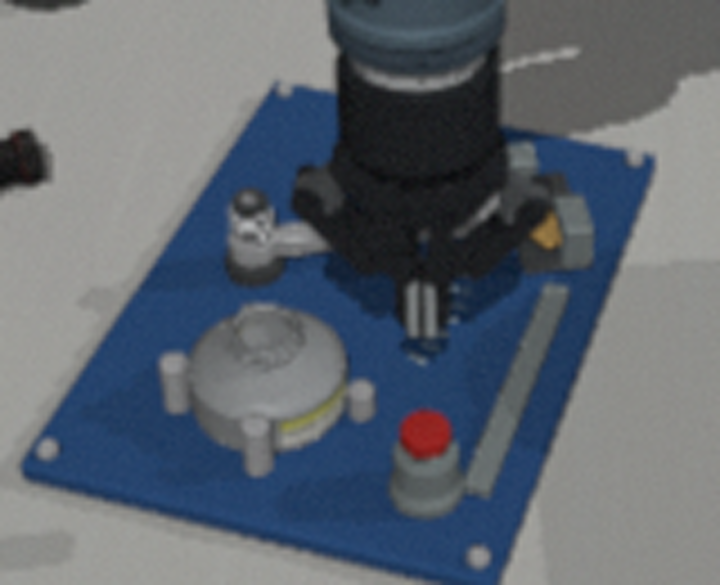

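>>> drive_tool([
  [0.03,0.001,0,0,0,0,-1],
  [0.03,0,0,0,0,0,-1],
  [0.01,0,0,0,0,0,-1],
  [0,0,0,0,0,0,-1],
])

```text
time_s: 19.45
eef_pos: [0.5783, 0.2032, 0.0612]
eef_rot: [0.503, 0.497, 0.503, -0.497]
wrist_force: [0.2, 0.6, -0.5]
opening: 0.0
```

```bash
python3 g.py .5755 .2035 .09
python3 - <<'E'
from h import *
c=camera('side'); cv2.imwrite('pics/side8.png',cv2.resize(cv2.cvtColor(c['img'],cv2.COLOR_RGB2BGR)[200:300,205:325],None,fx=6,fy=6,interpolation=cv2.INTER_CUBIC))
E
```

```text
t 19.45 pos [0.5783 0.2032 0.0612] th -0.2776 r 0.21 Ft -0.54 F [ 0.2  0.6 -0.5] op 0.0 yang 0.0116 xz [ 4.e-04  0.e+00 -1.e+00]
tool delta [-0.0288 -0.0028 -0.0003] [[0.0, 1.0, 0.012], [0.0, 0.012, -1.0], [-1.0, 0.0, -0.0]]
```

View pics/side8.png

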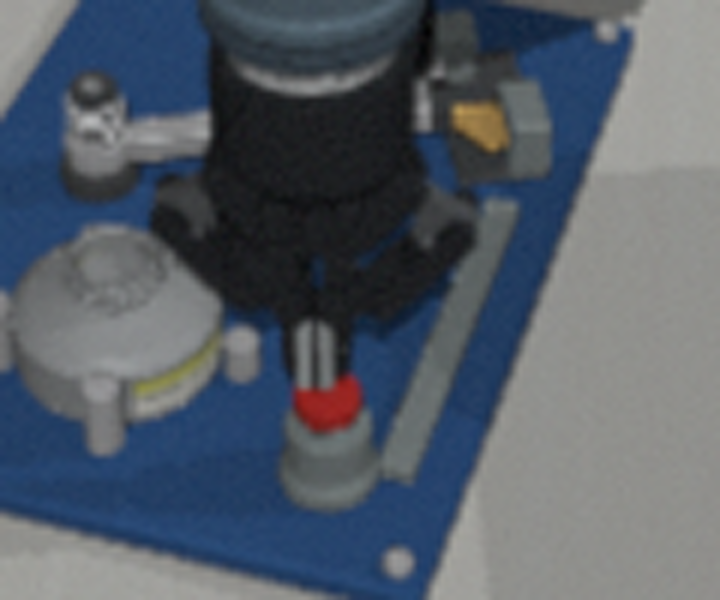

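>>> drive_tool([
  [0,-0.0035,0,0,0,0,-1],
  [0.008,0,0,0,0,0,-1],
  [0,0,0,0,0,0,-1],
])

```text
time_s: 19.88
eef_pos: [0.5738, 0.2032, 0.052]
eef_rot: [0.503, 0.497, 0.503, -0.497]
wrist_force: [0.2, -1.0, -0.3]
opening: 0.001
```

>>> drive_tool([
  [0.005,0,0,0,0,0,-1],
  [0,0,0,0,0,0,-1],
])

```text
time_s: 20.12
eef_pos: [0.5745, 0.2033, 0.0474]
eef_rot: [0.503, 0.497, 0.503, -0.497]
wrist_force: [0.1, 0.4, 0.8]
opening: -0.001
```

>>> drive_tool([
  [0.003,0,0,0,0,0,-1],
  [0,0,0,0,0,0,-1],
])

```text
time_s: 20.38
eef_pos: [0.5745, 0.2033, 0.0444]
eef_rot: [0.503, 0.497, 0.503, -0.497]
wrist_force: [0.5, 0.3, 1.1]
opening: 0.001
```

```bash
python3 g.py .5745 .2035 .09
python3 - <<'E'
from h import *
c=camera('side'); cv2.imwrite('pics/side9.png',cv2.resize(cv2.cvtColor(c['img'],cv2.COLOR_RGB2BGR)[200:300,205:325],None,fx=6,fy=6,interpolation=cv2.INTER_CUBIC))
E
```

```text
t 20.38 pos [0.5745 0.2033 0.0444] th -0.2634 r 0.2122 Ft -0.55 F [0.5 0.3 1.1] op 0.001 yang 0.0112 xz [ 4.e-04  1.e-04 -1.e+00]
tool delta [-0.0456 -0.     -0.0002] [[0.0, 1.0, 0.011], [0.0, 0.011, -1.0], [-1.0, 0.0, -0.0]]
```

View pics/side9.png

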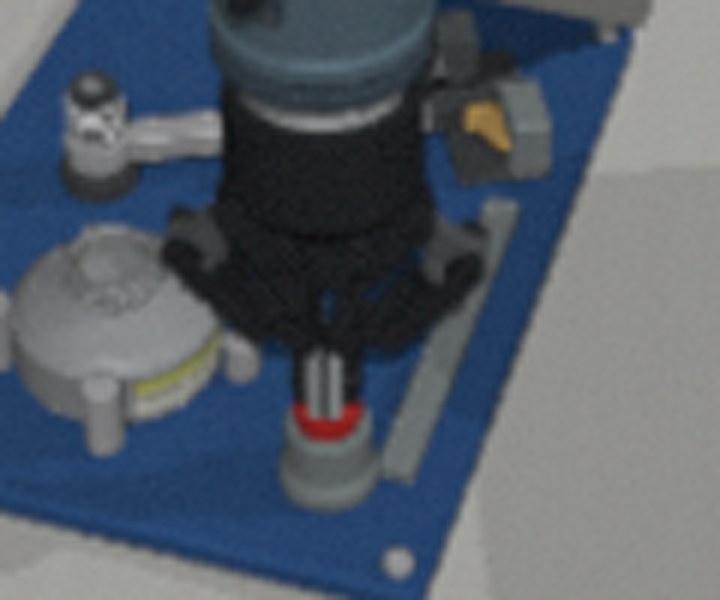

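>>> drive_tool([
  [0.003,0,0,0,0,0,-1],
  [0,0,0,0,0,0,-1],
])

```text
time_s: 20.68
eef_pos: [0.5745, 0.2033, 0.0414]
eef_rot: [0.503, 0.497, 0.503, -0.497]
wrist_force: [-0.2, -0.1, 3.2]
opening: -0.003
```

>>> drive_tool([
  [0.003,0,0,0,0,0,-1],
  [0,0,0,0,0,0,-1],
])

```text
time_s: 20.92
eef_pos: [0.5746, 0.2033, 0.0386]
eef_rot: [0.503, 0.497, 0.503, -0.497]
wrist_force: [0.3, 0.3, 4.6]
opening: 0.001
```

Run:
```python
from h import *
c=camera('side'); cv2.imwrite('pics/side10.png',cv2.resize(cv2.cvtColor(c['img'],cv2.COLOR_RGB2BGR)[200:300,205:325],None,fx=6,fy=6,interpolation=cv2.INTER_CUBIC))
```

```text
(no output)
```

View pics/side10.png

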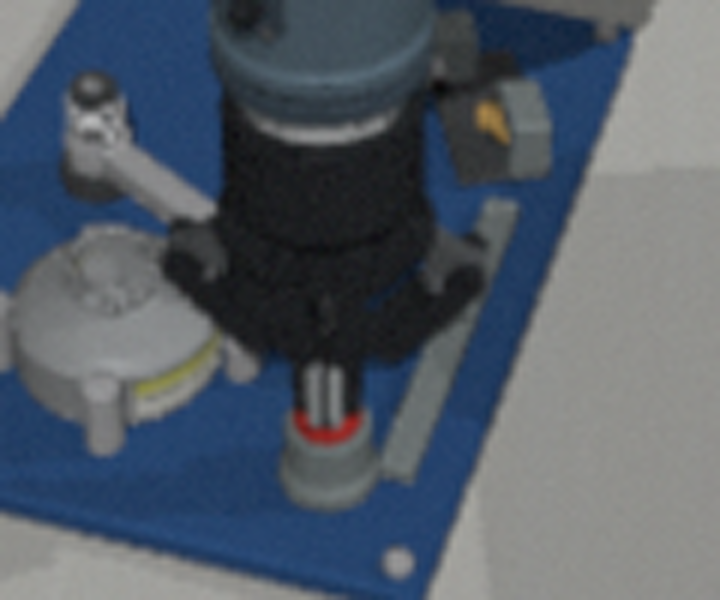

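The striker has flown. Next I lift off and look.

>>> drive_tool([
  [-0.004,0,0,0,0,0,-1],
  [-0.008,0,0,0,0,0,-1],
  [-0.03,0,0,0,0,0,-1],
  [-0.04,0,0,0,0,0,-1],
  [-0.04,0,0,0,0,0,-1],
  [-0.03,0,0.05,0,0,0,-1],
  [0,0,0.055,0,0,0,-1],
  [0,-0.05,0.055,0,0,0,-1],
  [0,-0.05,0.05,0,0,0,-1],
  [0,0,0,0,0,0,-1],
])

```text
time_s: 22.22
eef_pos: [0.487, 0.0048, 0.1897]
eef_rot: [0.501, 0.497, 0.503, -0.499]
wrist_force: [0.4, 0.4, -1.2]
opening: 0.002
```

```bash
python3 w.py
python3 - <<'E'
from h import *
import pickle
o=[]
for n,b in(('top',(190,110,360,260)),('side',(165,170,325,305))):
    c=camera(n); save(c,n+'_end'); a,y,x,z=b; o.append(cv2.resize(cv2.cvtColor(c['img'],cv2.COLOR_RGB2BGR)[y:z,a:x],(390,340),interpolation=cv2.INTER_CUBIC))
    c0=pickle.load(open(n+'0.pkl','rb')); d=np.abs(c['img'].astype(int)-c0['img']).max(2); cv2.imwrite(f'pics/{n}_d.png',(d*3).clip(0,255).astype(np.uint8))
cv2.imwrite('pics/end.png',np.hstack(o))
E
```

```text
t 22.23 pos [0.487  0.0048 0.1897] th 0.8008 r 0.2153 Ft -0.35 F [ 0.4  0.4 -1.2] op 0.002 yang 0.0072 xz [-0.0033  0.     -1.    ]
red 259.09 265.94 85
```

View pics/end.png

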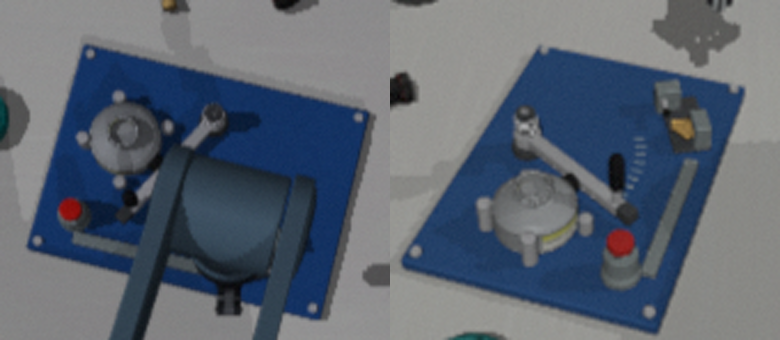

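View pics/side_d.png

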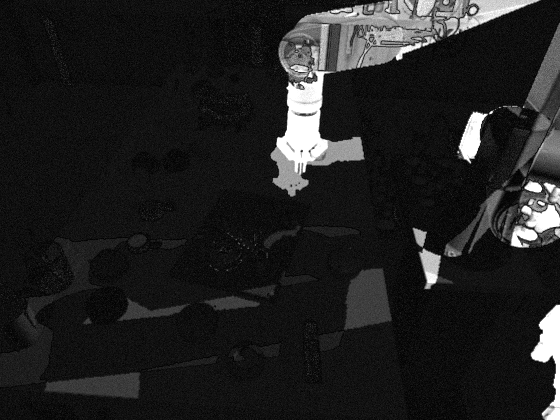

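```bash
python3 -c "
from bench import hand_in
print(hand_in())"
```

```text
the job is handed in; nothing more can be done
None
```

The test knock is done and the job is handed in, with the robot's clock at about 22 s of the 72 s allowed.

- **Cocking:** I gripped the knob and swung the striker back along its arc. I felt for the sear in 1.5 mm steps, watching the force and how far the trigger dipped in the side camera. The trigger dipped from about 0.79 rad and snapped up at about 0.95 rad, and I stopped there. The force along the arc stayed at about 10 N or less, with no sign of the buffer.
- **Letting go:** I eased back until the sear carried the load, then opened the gripper. The picture showed the striker standing cocked by itself.
- **Firing:** I pressed the trigger with shut fingers, at about 4.6 N, and the next picture showed the striker had swung back to the cartridge. I then lifted the arm clear.
- **Last checks:** The hammer rests on the cartridge and the cartridge is in its cradle. The trigger is up: its row in the side picture is 265.94, against 265.93 at the start. Comparing before and after pictures from the side camera, only the arm and its shadows had moved. I did not view the same comparison from the top camera.
- **Disagreement:** The cameras showed the fingertips about 30 mm higher than the tool description implies. I set the gripping and pressing heights from the images and the measured contact force instead.

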